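Close the water filter: slide the cover home and lock its quarter-turn stud

ROBOT

A 6-joint arm with a two-finger parallel gripper is mounted at the origin on a cart in front of the work surface, level with it; the furniture and walls round the work are solid. World frame = base frame: x ahead of the robot, y to its left, z up, the work surface at z = 0. Lengths are in mm, angles in degrees, forces in N, time in s.
With the tool pointing down it reaches from about 300 to 850 mm from the base axis. Payload 4.2 kg.
Tool frame: the origin (TCP) lies on the centre line of the jaws, within the pads' length; the fingertips stand 14 mm ahead of it and the grasp point (between the pads) lies 5 mm behind it (env.finger_overhang is the z of the fingertips in the tool frame, in mm); z points along the fingers, y is the line along which they close (so a half turn about z gives the same grasp; the last joint's range is limited). The gripper opens to 91 mm and grips with 3 to 60 N. Pads are 32 mm wide; open, the fingers measure 118 mm over their backs; the gripper's body (76 mm by 178 mm) begins 60 mm behind the grasp point.
Start: joints at [-68.583, 18.312, 89.639, -0, 72.044, -1.146], TCP at [220.632, -531.002, 227.976] pointing down, gripper open.
Joint ranges: [-177.97, 177.97], [-48.28, 115.42], [12.27, 149.76], [-77.06, 257.06], [2.81, 150.46], [-146.56, 146.56]. Speed limits (degrees/s): [147.25, 147.25, 180, 180, 180, 180].

INTERFACE

Orientations are given as [roll, pitch, yaw] about the fixed x, y, z axes, in that order (R = Rz(yaw) Ry(pitch) Rx(roll)).
In Python, from workcell import sensors, viewer, env gives the robot as it stands. The module is installed in compiled form; this text tells all that it offers.
- The arm moves only by the tool step_arm, never from a script. Its argument "plan" is one flat list of numbers, 6 for each row, row after row: the shift along the tool's x, y, z in cm, then the turn, a rotation vector about the tool's x, y, z in rad. In form: [x, y, z, wx, wy, wz, x, y, z, wx, wy, wz, ...]. A call has 1 to 5 rows; each row shifts and turns the commanded pose from where the row before left it, along the tool's axes as they then stand; what a row does not reach is not made up. A row lasts 1/12 s, in which the tool goes at most 41.7 mm and 7.16 degrees, less where a joint would pass 70% of its speed; a pose out of reach is approached as far as the arm can. A call is refused whole if a number of a shift passes 4.17 or a number of a turn 0.125, either way. A call with a gripper value outside its range is refused whole. "hand" is the finger opening in cm, from 0 to 9.12, set as the call begins (left out, the last holds). The fingers move at their own pace and stop on an object; "newtons" is the grip in N (left out, the last holds). Time passes only in rows, so rows that do not move let the fingers close. It gives the time, the measured TCP pose, the force, the opening and the grip force at its end, in the units of the state.
- sensors.state(): the state, without advancing time (a new reading comes with each control period).
- viewer.grab_frame(name): name is "scene" or "top"; returns a dict with "img" (420x560x3 uint8, red, green, blue), "fx", "fy", "cx", "cy" (pixels), "position" and "attitude" of the camera in the world. Camera axes: x right, y down, z forward; pixel columns grow to the right and rows downward; lengths in mm; the calibration is good to about 2 mm. A picture is of the moment at which its call begins. There is no depth.
- env.job_done(): hands the job in; it is judged then, once.
Trained networks look in a picture, given as the dict that the camera call returned (one of the last four; its "shot" number tells which), for a name from the list of things; names that differ only in an ending like _2 or _b are one class to them, and where a whole thing is asked for, a point or a joint stands for the part that bears it (a point fixed in the world has none). Each returns a list of dicts, best first, with "score" (0 to 1); they miss things now and then, are a little off and sometimes report something else, mostly with a low value. They report only what shows in the picture. A call takes as long as a camera call.
- viewer.boxes_of(name, picture): "location" ([column, row] in pixels, amid what is visible of it).
- viewer.pinpoint(name, picture): "location" ([column, row] in pixels: a listed point, or the origin of a listed thing).
The state is a dict: "time_s": time; "qpos": joint angles; "qvel": joint speeds; "effort": joint torques, N m; "ee_pos": TCP position; "ee_rot": TCP orientation; "force": force on the tool from outside, world axes, zero at the start; "torque": the same for the moment, N m; "gripper_width": finger opening in mm; "gripper_force": force on a finger pad.
Only numpy, scipy, OpenCV 4.12 (cv2) and the standard library are available. Lean on these libraries where they do the work, as an engineer would, in place of code of your own. Each camera call takes 0.05 s, during which the arm holds its last target. There are 200 camera calls.

TASK

Close the water filter unit that is screwed to the worktop: set the loose steel cover on its deck by the handle and slide it back, gently, until it is fully home with its two tongues under the rear lip. Then line the wing-headed stud up with the slot, push it down against its spring and give it a quarter turn clockwise until its cross-pin catches under the deck and the head stays down by itself when you let go. Feel for the stops and never force the cover or the stud against the unit, and leave the mug, honey jar and oil jar where they stand.

Things in the scene. Friction and masses are not known exactly. Their poses are not given: they have to be found in the camera images.
- filter_unit: White water filter, 254 (x) x 174 mm (y), screwed to the worktop. Origin: centre of its underside; x points to its back. White deck at 70 mm height with an open well. At x = +75 mm the rear lip, 10 mm above the deck, with pockets for the tongues. Guides 10 mm high along both sides (x -50 to 75), sloped inside: 114 mm apart at the deck, 126 mm at the top.
- home (a point): Where cover_handle lies, with the same axes, when the cover is fully home: flat on the deck, its rear edge against the rear lip, which is a rigid stop (meet it slowly and lightly: 10 N is plenty, over 40 N does damage). 105 mm above and 12 mm behind the unit's origin; x points to the unit's back.
- slot (a point): Middle of the stud's slot, at deck height, 55 mm in front of the unit's centre; axes as the unit's. The slot (23 mm along y, 10 mm along x) is in a steel receptacle whose top was set by screws 0 to 7.5 mm below the deck: it differs from unit to unit and cannot be measured from outside. Under its 3 mm top, ribs 2.5 mm deep leave a notch along x for the turned cross-pin; its floor stops the pin.
- cover: Loose steel cover, about 0.25 kg, 150 (x) x 110 (y) x 10 mm, black bar handle 12 mm behind its middle, wing stud near its front. Origin: centre of its underside. Two tongues, 4 mm thick, flush with the underside, stick out 9.5 mm behind its rear (+x) edge. To clear the lip, put it on the deck with cover_handle about 14 mm in front of home (home's -x), then slide it along +x till it stops.
- cover_handle (a point): Centre of the cover's bar handle, 35 mm above the cover's underside; axes as the cover's. The bar is 10 mm thick (x), 71 mm long (y), 14 mm high, with 18 mm of air under it between two end posts; grasp it across x from above.
- stud: The quarter-turn stud, captive in the cover, with its black wing head, neck and steel cross-pin. Origin: on its axis at the foot, level with the cover's underside when up; moves and turns with the stud, axes as stud_head's.
- stud_head (a point): Grasp point in the stud's wing head, 7 mm below its top; moves and turns with the stud. On the stud's axis, 67 mm in front of cover_handle (cover's -x), 52 mm above the cover's underside when up. The wing is 9 mm thick (this x), 34 mm long (this y), 22 mm high, over a thin neck 12 mm wide; the cross-pin (18 x 4 mm) at the foot lies along the wing.
- stud_press (a joint): How far the stud is pushed down, m: 0 = up. Spring: 4 N, then +0.4 N per mm. With stud_turn under 0.3 the pin enters the slot. It meets the receptacle's firm floor at 0.0115 to 0.019, as that was set, and can turn under the ribs only within 2 mm of it: feel for it slowly, 4 mm/s, keep 12 to 18 N on it while turning; over 20 N on the floor (some 30 N push) does damage. Caught, it springs back 4.5 mm and stays.
- stud_turn (a joint): Turn of the stud in the cover, rad: 0 (a stop) = wing along the cover's y, in line with the slot; grows clockwise seen from above; 1.57 = wing along the cover's x, pin over the notch; stop at 1.65. Starts between 0 and 0.8 and stays where it is left (friction 0.025 N m).
- mug_white: White mug, 86 mm wide, 107 high, behind the work; origin: centre of its underside. To be left alone.
- honey_jar: Jar of honey with a black lid, 63 mm wide, 94 high, behind the work; origin: centre of its underside. To be left alone.
- oil_jar: Glass jar of oil with a screw lid, 69 mm wide, 159 high, behind the work; origin: centre of its underside. To be left alone.

How it is judged (in metres and radians):
On the way, in this order (a step that is already met when the one before it is completed fails the run):
1. the cover lies flat and fully home on the unit with the stud still up (x of cover_handle in the frame of home between -0.0022 and 0.0022 m and y of cover_handle in the frame of home between -0.004 and 0.004 m and z of cover_handle in the frame of home between -0.002 and 0.002 m and angle between the x axis of cover and the x axis of filter_unit, either way round below 0.06 rad and angle between the z axis of cover and the z axis of filter_unit, either way round below 0.04 rad and value of joint stud_press below 0.003 m), for 0.2 s.
2. the stud, in line with the slot, is pushed down into the slot, by more than 9 mm, with the cover home (x of cover_handle in the frame of home between -0.0022 and 0.0022 m and y of cover_handle in the frame of home between -0.004 and 0.004 m and z of cover_handle in the frame of home between -0.002 and 0.002 m and angle between the x axis of cover and the x axis of filter_unit, either way round below 0.06 rad and angle between the z axis of cover and the z axis of filter_unit, either way round below 0.04 rad and value of joint stud_press above 0.009 m and value of joint stud_turn below 0.6 rad), for 0.05 s.
At the end, for the whole second after the job is handed in: The cover lies flat and square on the unit, fully home within about 2 mm (4 mm sideways), at rest; the stud is turned a quarter (1.36 to 1.72 rad) and caught: let go, its head stays down by 5.5 to 16 mm (x of cover_handle in the frame of home between -0.0022 and 0.0022 m and y of cover_handle in the frame of home between -0.004 and 0.004 m and z of cover_handle in the frame of home between -0.002 and 0.002 m and angle between the x axis of cover and the x axis of filter_unit, either way round below 0.06 rad and angle between the z axis of cover and the z axis of filter_unit, either way round below 0.04 rad and value of joint stud_press between 0.0055 and 0.016 m and value of joint stud_turn between 1.36 and 1.72 rad and linear speed of cover below 0.01 m/s); the robot touches nothing.
It fails at once if the cover, its stud up, is forced against the rear lip with more than 40 N (contact force between cover and filter_unit above 40 N and x of cover_handle in the frame of home above -0.006 m and distance between cover_handle and home below 0.01 m and value of joint stud_press below 0.002 m).
It fails at once if the stud, not yet turned a quarter, is forced against the receptacle or deck with more than 20 N on its pin (contact force between stud and filter_unit above 20 N and value of joint stud_turn below 1.3 rad).
It fails at once if the mug is shifted by more than 30 mm or tipped (distance of mug_white from where it was at the start of the episode above 0.03 m or angle between mug_white's own z axis and vertical above 0.3 rad).
It fails at once if the honey jar is shifted by more than 30 mm or tipped (distance of honey_jar from where it was at the start of the episode above 0.03 m or angle between honey_jar's own z axis and vertical above 0.3 rad).
It fails at once if the oil jar is shifted by more than 30 mm or tipped (distance of oil_jar from where it was at the start of the episode above 0.03 m or angle between oil_jar's own z axis and vertical above 0.3 rad).
It also fails if it takes over 67 s, if anything falls off the work surface, if the arm or the gripper's body presses on something with over 40 N, if the wrist force passes 120 N, or if a joint passes its speed limit or range.

## Working session

There is one attempt and no reset: what is moved stays moved. The work goes in short steps, Python scripts to look and compute and a tool call to move; the robot and the scene stay as the last step left them, time stands still between calls to the robot, and variables do not carry over. Pictures are saved under pics/ and viewed, at most 10 in all, crops included, and the job is handed in when it is done.

Besides the shell and the picture viewer there is one more tool, called as name(argument=value, ...) on one line, values as JSON. step_arm: Moves the arm, as the interface text tells. Its arguments: {"type":"object","properties":{"plan":{"type":"array","items":{"type":"number"}},"hand":{"type":"number"},"newtons":{"type":"number"}},"required":["plan"]}

```bash
mkdir -p pics; cat > h.py <<'E'
import numpy as np, cv2
from workcell import sensors, viewer, env
from scipy.spatial.transform import Rotation as R
def Rm(a):
    a=np.array(a,float)
    if a.shape==(3,3): return a
    if a.size==4: return R.from_quat(a).as_matrix()
    return R.from_euler('xyz',a,degrees=True).as_matrix()
def ray(f,px):
    d=np.array([(px[0]-f['cx'])/f['fx'],(px[1]-f['cy'])/f['fy'],1.])
    return np.array(f['position'],float), Rm(f['attitude'])@d
def onz(f,px,z):
    p,d=ray(f,px); return p+d*(z-p[2])/d[2]
def tri(obs):
    A=np.zeros((3,3));b=np.zeros(3)
    for f,px in obs:
        p,d=ray(f,px);d=d/np.linalg.norm(d);M=np.eye(3)-np.outer(d,d);A+=M;b+=M@p
    return np.linalg.solve(A,b)
def save(f,n): cv2.imwrite('pics/'+n,cv2.cvtColor(f['img'],cv2.COLOR_RGB2BGR))
E
python3 - <<'E'
from h import *
s=sensors.state();print(s)
S=viewer.grab_frame('scene');T=viewer.grab_frame('top')
for n,f in(('S',S),('T',T)):
    save(f,n+'0.png');print(n,{k:v for k,v in f.items() if k!='img'})
for o in['filter_unit','home','slot','cover','cover_handle','stud','stud_head','mug_white','honey_jar','oil_jar']:
    r={}
    for n,f in(('S',S),('T',T)):
        r[n]=viewer.pinpoint(o,f)[:2]
    print(o,r)
    if r['S'] and r['T']: print('  tri',tri([(S,r['S'][0]['location']),(T,r['T'][0]['location'])]).round(1))
cv2.imwrite('pics/both.png',cv2.resize(cv2.cvtColor(np.hstack([S['img'],T['img']]),cv2.COLOR_RGB2BGR),(800,300)))
E
```

```text
{'time_s': 0.0, 'qpos': array([-6.85822880e+01,  1.83508072e+01,  8.97055421e+01,  1.04231802e-03,
        7.20430222e+01, -1.14498753e+00]), 'qvel': array([-0.08651574,  0.07863475,  0.08393621, -0.01515958, -0.03483789,
       -0.03389288]), 'effort': array([-3.70219414e-04, -4.12461877e+01, -2.31972367e+01,  7.26618455e-02,
        4.57818643e-02, -1.73503581e-04]), 'ee_pos': array([ 220.46663103, -530.54513606,  227.13446643]), 'ee_rot': array([-1.79900668e+02, -2.97647409e-03,  2.25623747e+01]), 'force': array([ 0.70967995,  0.29407961, -0.14341945]), 'torque': array([ 0.02257921, -0.03106745, -0.02378802]), 'gripper_force': 0.0, 'gripper_width': 91.24215009877906}
S {'fx': 444.7910321761101, 'fy': 444.7910321761101, 'cx': 275.51464671972786, 'cy': 205.9840867695091, 'position': array([ 16.30068462, 615.07289878, 519.79344171]), 'attitude': array([-121.69671551,    0.51903032, -126.96340527]), 'shot': 1}
T {'fx': 479.8783927470894, 'fy': 479.8783927470894, 'cx': 285.19062954418916, 'cy': 212.6197902618996, 'position': array([ 397.49660728,  204.29035074, 1143.81053062]), 'attitu
[... 760 characters left out ...]
 'score': 0.76}], 'T': [{'location': [347.1, 250.2], 'score': 0.64}]}
  tri [529.1  67.2  39.1]
stud {'S': [{'location': [365.9, 245.6], 'score': 0.48}], 'T': [{'location': [346.5, 280.7], 'score': 0.59}]}
  tri [462.2  66.1   4.8]
stud_head {'S': [{'location': [367.3, 223.5], 'score': 0.64}], 'T': [{'location': [349.9, 277.4], 'score': 0.58}]}
  tri [466.9  64.1  52.6]
mug_white {'S': [], 'T': [{'location': [304.2, 167.9], 'score': 0.82}]}
honey_jar {'S': [{'location': [283.3, 187.3], 'score': 0.93}, {'location': [209.5, 286.7], 'score': 0.62}], 'T': []}
oil_jar {'S': [{'location': [346.8, 233.0], 'score': 0.25}], 'T': [{'location': [246.4, 167.7], 'score': 0.86}]}
  tri [562.2 222.  126.4]
```

View pics/S0.png

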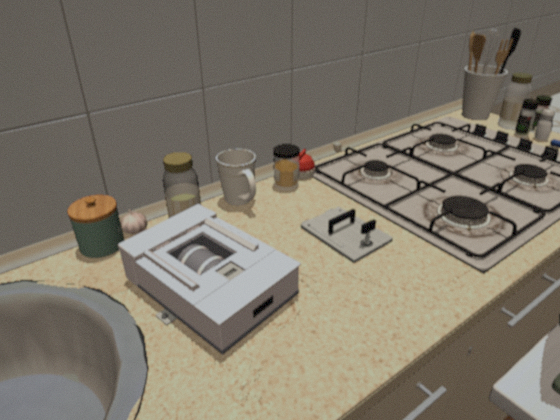

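View pics/T0.png

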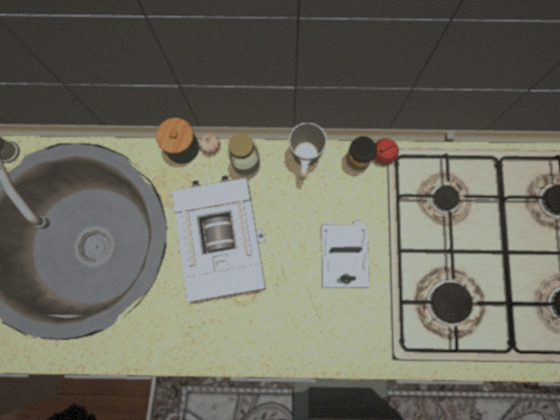

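The scene view shows the filter unit around (210,270), well open, with the cover flat on the worktop at (346,232). The mug, honey jar and oil jar stand behind. The top view has the unit at (218,240), turned a few degrees, and the cover at (345,255) with its wing at about (347,279). I'll zoom in on both for corners.

```bash
python3 - <<'E'
import cv2,numpy as np
T=cv2.imread('pics/T0.png');S=cv2.imread('pics/S0.png')
a=cv2.resize(T[170:310,165:275],None,fx=4,fy=4,interpolation=cv2.INTER_CUBIC)
b=cv2.resize(T[215:295,310:380],None,fx=5,fy=5,interpolation=cv2.INTER_CUBIC)
c=np.zeros((560,800,3),np.uint8);c[:,:440]=a;c[:400,440:790]=b
cv2.imwrite('pics/z1.png',c)
a=cv2.resize(S[200:345,110:310],None,fx=4,fy=4,interpolation=cv2.INTER_CUBIC)
cv2.imwrite('pics/z2.png',a)
E
```

```text
(no output)
```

View pics/z1.png

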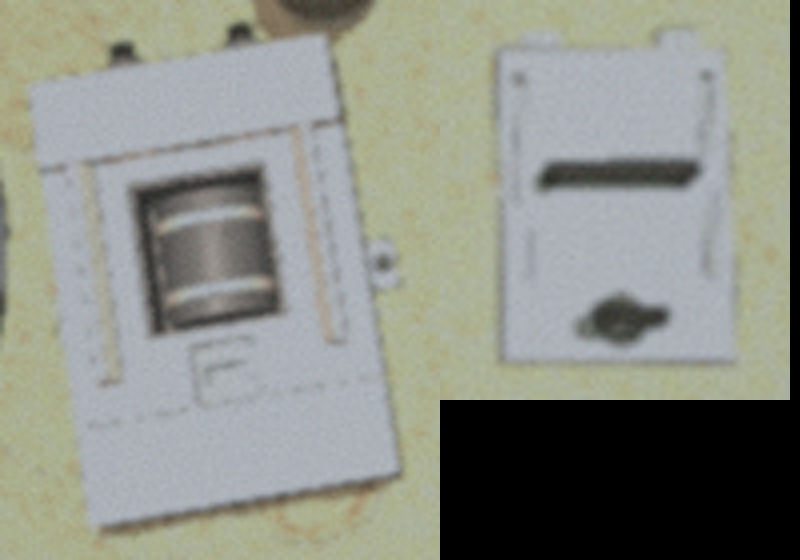

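View pics/z2.png

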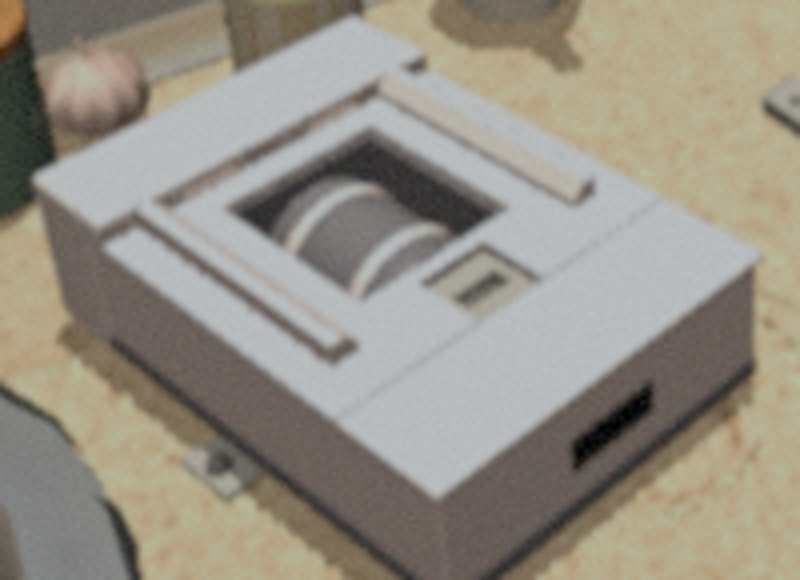

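The zooms show the unit's corners clearly, with the slot receptacle at crop (480,285). The cover's handle is along its y axis. Next I'll fit the poses by least squares and crop the wing.

```bash
cat >> h.py <<'E'
from scipy.optimize import least_squares
def proj(f,P):
    q=(np.atleast_2d(P)-np.array(f['position'],float))@Rm(f['attitude'])
    return np.c_[q[:,0]/q[:,2]*f['fx']+f['cx'],q[:,1]/q[:,2]*f['fy']+f['cy']]
def fit(obs,x0,free=3):
    # obs: (frame, local pt, pixel); pose x,y,yaw(rad) on worktop (z0 optional)
    def res(v):
        c,s=np.cos(v[2]),np.sin(v[2]);z0=v[3] if len(v)>3 else 0
        o=[]
        for f,p,px in obs:
            P=[v[0]+c*p[0]-s*p[1],v[1]+s*p[0]+c*p[1],p[2]+z0]
            o.append(proj(f,P)[0]-px)
        return np.ravel(o)
    r=least_squares(res,x0,loss='soft_l1');return r.x,res(r.x).reshape(-1,2)
E
python3 - <<'E'
from h import *
S=viewer.grab_frame('scene');T=viewer.grab_frame('top')
fr=lambda u,v:np.array([165+u/4,170+v/4]); sr=lambda u,v:np.array([110+u/4,200+v/4]); cr=lambda u,v:np.array([310+(u-440)/5,215+v/5])
o=[(T,(127,87,80),fr(30,85)),(T,(127,-87,80),fr(328,34)),(T,(-127,87,70),fr(92,528)),(T,(-127,-87,70),fr(400,475)),
(T,(75,87,80),fr(42,170)),(T,(75,-87,80),fr(343,120))]
q=[(S,(-127,87,70),sr(437,497)),(S,(-127,-87,70),sr(762,258)),(S,(127,87,80),sr(35,180)),(S,(127,-87,80),sr(355,15))]
for n,ob in(('T',o),('S',q),('both',o+q)):
    x,r=fit(ob,[545,364,.15]);print('unit',n,x.round(3),np.degrees(x[2]).round(2),r.round(1).tolist())
k=[(T,(75,55,10),cr(500,48)),(T,(75,-55,10),cr(723,48)),(T,(-75,55,10),cr(503,360)),(T,(-75,-55,10),cr(737,360)),(T,(12,35.5,42),cr(540,178)),(T,(12,-35.5,42),cr(700,172))]
x,r=fit(k,[520,64,0]);print('cover T',x.round(3),np.degrees(x[2]),r.round(1).tolist())
a=cv2.resize(S['img'][195:265,290:400],None,fx=5,fy=5,interpolation=cv2.INTER_CUBIC)
b=cv2.resize(T['img'][265:290,330:365],None,fx=7,fy=7,interpolation=cv2.INTER_CUBIC)
c=np.zeros((350,795,3),np.uint8);c[:,:550]=a;c[:175,550:]=b
save({'img':c},'z3.png')
for i in range(3):
    for n,f in(('S',S),('T',T)):
        for w in('cover_handle','stud_head','stud','slot','home'):
            g=viewer.pinpoint(w,f);print(n,w,[(z['location'],z['score']) for z in g[:2]])
    if i<1: S=viewer.grab_frame('scene');T=viewer.grab_frame('top')
    else: break
E
```

```text
unit T [5.45716e+02 3.60859e+02 1.85000e-01] 10.59 [[-0.3, -0.5], [0.5, -0.3], [-0.4, 0.4], [0.6, 0.1], [-0.5, 0.3], [0.3, -0.0]]
unit S [5.44229e+02 3.61593e+02 1.86000e-01] 10.64 [[-0.1, 1.0], [1.2, -0.7], [-1.7, -0.9], [0.1, -0.5]]
unit both [5.45347e+02 3.61018e+02 1.85000e-01] 10.6 [[-0.4, -0.3], [0.4, -0.2], [-0.5, 0.6], [0.5, 0.2], [-0.6, 0.4], [0.2, 0.1], [-0.2, 0.4], [1.0, -1.1], [-1.6, -1.4], [0.2, -0.8]]
cover T [5.1897e+02 6.8682e+01 2.0000e-02] 1.1256485617482856 [[-0.9, 0.1], [0.4, -0.2], [-0.3, 1.0], [0.0, 0.7], [1.0, -1.4], [-0.2, -0.4]]
S cover_handle [([345.1, 216.0], 0.84)]
S stud_head [([368.8, 225.2], 0.51), ([342.1, 217.2], 0.28)]
S stud [([364.7, 246.0], 0.74)]
S slot [([231.8, 269.2], 0.78), ([240.3, 199.3], 0.33)]
S home [([198.7, 234.1], 0.65)]
T cover_handle [([347.5, 250.8], 0.97)]
T stud_head [([348.2, 279.3], 0.54)]
T stud [([346.4, 282.5], 0.52)]
T slot [([220.5, 261.3], 0.77)]
T home [([212.9, 233.1], 0.77)]
S cover_handle [([342.8, 216.6], 0.73)]
S stud_head [([232.0, 271.4], 0.67), ([370.0, 225.0], 0.57)]
S stud [([367.2, 247.2], 0.68), ([341.1, 212.9], 0.25)]
S slot [([232.2, 270.9], 0.8)]
S home [([196.9, 233.8], 0.96)]
T cover_handle [([346.7, 250.8], 0.92)]
T stud_head []
T stud [([347.3, 279.4], 0.56)]
T slot [([222.0, 262.2], 0.82)]
T home [([213.6, 232.7], 0.69), ([219.8, 243.0], 0.17)]
```

View pics/z3.png

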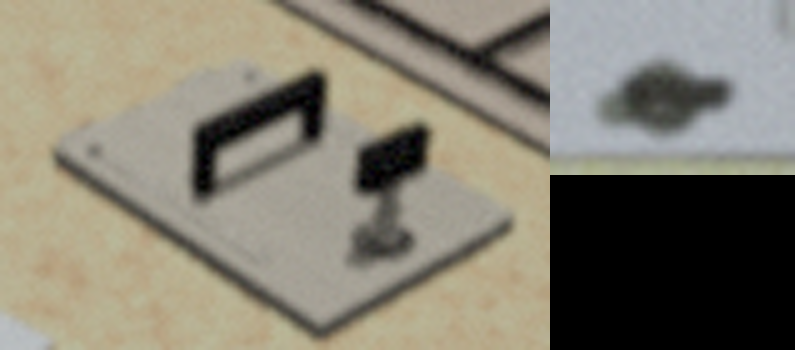

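The crop shows the wing nearly parallel to the handle: wing top edge at crop (360,155)-(427,125), handle top at (195,130)-(322,72). I'll refine the cover pose and wing turn.

```bash
python3 - <<'E'
from h import *
S=viewer.grab_frame('scene');T=viewer.grab_frame('top')
sr=lambda u,v:np.array([290+u/5,195+v/5]); cr=lambda u,v:np.array([310+(u-440)/5,215+v/5])
k=[(T,(75,55,10),cr(500,48)),(T,(75,-55,10),cr(723,48)),(T,(-75,55,10),cr(503,360)),(T,(-75,-55,10),cr(737,360)),(T,(12,0,35),np.array([347.2,250.7]))]
q=[(S,(-75,55,10),sr(322,321)),(S,(-75,-55,10),sr(513,214)),(S,(75,55,10),sr(55,146)),(S,(7,35.5,42),sr(197,131)),(S,(7,-35.5,42),sr(320,74)),(S,(12,0,35),np.array([343.6,216.2]))]
for n,o in(('T',k),('S',q),('b',k+q)):
    x,r=fit(o,[520,64,0]);print(n,x.round(3),np.degrees(x[2]).round(2),r.round(1).tolist())
c,s=np.cos(x[2]),np.sin(x[2])
W=lambda p:np.array([x[0]+c*p[0]-s*p[1],x[1]+s*p[0]+c*p[1],p[2]])
print('handle',W((12,0,35)),'head',W((-55,0,52)))
ob=np.array([sr(362,158),sr(427,127),sr(425,165),sr(361,192)])
for t in np.arange(-.2,.9,.1):
    P=[W((-55+a*np.sin(t),a*np.cos(t),z)) for a,z in((17,59),(-17,59),(-17,37),(17,37))]
    p=proj(S,P);d=ob-p;d-=d.mean(0);print(round(t,2),np.sqrt((d**2).mean()).round(2))
E
```

```text
T [5.19294e+02 6.77030e+01 1.50000e-02] 0.83 [[-0.4, -0.2], [1.0, -0.2], [-0.0, 0.7], [0.3, 0.7], [-0.7, -1.4]]
S [5.19539e+02 6.76960e+01 2.60000e-02] 1.49 [[-0.4, 0.2], [0.3, -0.7], [-1.2, -0.5], [1.5, 0.4], [2.2, -0.5], [-1.8, 1.0]]
b [5.19324e+02 6.76610e+01 1.80000e-02] 1.05 [[-0.5, -0.1], [0.9, -0.3], [0.1, 0.8], [0.4, 0.6], [-0.7, -1.4], [-0.7, 0.3], [0.4, -0.5], [-1.1, -0.6], [1.5, 0.4], [2.4, -0.5], [-1.7, 1.0]]
handle [531.3223031   67.88023177  35.        ] head [464.33353469  66.65348529  52.        ]
-0.2 1.74
-0.1 1.28
0.0 1.0
0.1 1.0
0.2 1.24
0.3 1.59
0.4 1.96
0.5 2.34
0.6 2.69
0.7 3.02
0.8 3.32
```

```bash
cat >> h.py <<'E'
def axes(p): p=np.radians(p);return np.array([[np.cos(p),np.sin(p),0],[np.sin(p),-np.cos(p),0],[0,0,-1.]])
def goto(x,y,z,yaw,p0=None,y0=None):
    s=sensors.state();p0=s['ee_pos'] if p0 is None else np.array(p0);y0=s['ee_rot'][2] if y0 is None else y0
    d=np.array([x,y,z])-p0;print('from',np.round(p0,1),round(y0,2),'world d',d.round(1),'dyaw',round(yaw-y0,2))
    print(' tool cm at start yaw',(axes(y0)@d/10).round(3),' then wz',round(-np.radians(yaw-y0),4))
    print(' tool cm at end yaw',(axes(yaw)@d/10).round(3))
E
python3 - <<'E'
from h import *
goto(531.3,67.9,130,91)
E
```

```text
from [ 220.6 -531.   228. ] 22.56 world d [310.7 598.9 -98. ] dyaw 68.44
 tool cm at start yaw [ 51.668 -43.39    9.799]  then wz -1.1945
 tool cm at end yaw [59.34  32.109  9.799]
```

step_arm(plan=[2.583,-2.17,0.49,0,0,0,2.583,-2.17,0.49,0,0,0,2.583,-2.17,0.49,0,0,0,2.583,-2.17,0.49,0,0,0,2.583,-2.17,0.49,0,0,0], hand=5, newtons=25)

```text
time_s: 2.82
ee_pos: [298.6, -379.9, 203.3]
ee_rot: [180.0, -0.0, 22.5]
force: [1.5, 0.5, -0.3]
gripper_width: 60.8
gripper_force: 0.0
```

step_arm(plan=[2.583,-2.17,0.49,0,0,0,2.583,-2.17,0.49,0,0,0,2.583,-2.17,0.49,0,0,0,2.583,-2.17,0.49,0,0,0,2.583,-2.17,0.49,0,0,0])

```text
time_s: 3.23
ee_pos: [376.4, -230.0, 179.0]
ee_rot: [180.0, -0.0, 22.5]
force: [1.0, -0.5, 1.0]
gripper_width: 49.9
gripper_force: 0.0
```

step_arm(plan=[2.583,-2.17,0.49,0,0,0,2.583,-2.17,0.49,0,0,0,2.583,-2.17,0.49,0,0,0,2.583,-2.17,0.49,0,0,0,2.583,-2.17,0.49,0,0,0])

```text
time_s: 3.65
ee_pos: [454.1, -80.2, 154.5]
ee_rot: [180.0, -0.0, 22.6]
force: [0.3, -0.2, -0.1]
gripper_width: 49.9
gripper_force: 0.0
```

step_arm(plan=[2.583,-2.17,0.49,0,0,0,2.583,-2.17,0.49,0,0,0,2.583,-2.17,0.49,0,0,0,2.583,-2.17,0.49,0,0,0,2.583,-2.17,0.49,0,0,0])

```text
time_s: 4.07
ee_pos: [531.8, 69.7, 129.8]
ee_rot: [180.0, -0.0, 22.6]
force: [-0.3, -0.3, 0.0]
gripper_width: 50.0
gripper_force: 0.0
```

step_arm(plan=[0,0,0,0,0,-0.1194,0,0,0,0,0,-0.1194,0,0,0,0,0,-0.1194,0,0,0,0,0,-0.1194,0,0,0,0,0,-0.1194])

```text
time_s: 4.48
ee_pos: [531.2, 68.2, 129.9]
ee_rot: [180.0, 0.0, 57.1]
force: [0.2, 0.1, 0.6]
gripper_width: 49.8
gripper_force: 0.0
```

step_arm(plan=[0,0,0,0,0,-0.1194,0,0,0,0,0,-0.1194,0,0,0,0,0,-0.1194,0,0,0,0,0,-0.1194,0,0,0,0,0,-0.1194])

```text
time_s: 4.9
ee_pos: [531.3, 68.0, 130.0]
ee_rot: [180.0, 0.0, 91.3]
force: [-0.1, 1.2, 0.8]
gripper_width: 50.1
gripper_force: 0.0
```

step_arm(plan=[0,0,0,0,0,0,0,0,0,0,0,0])

```text
time_s: 5.07
ee_pos: [531.2, 68.0, 130.0]
ee_rot: [180.0, 0.0, 90.8]
force: [-0.4, 0.1, 0.2]
gripper_width: 50.2
gripper_force: 0.0
```

step_arm(plan=[0,0,2.5,0,0,0,0,0,2.5,0,0,0,0,0,2.5,0,0,0,0,0,1.5,0,0,0,0,0,0.9,0,0,0])

```text
time_s: 5.48
ee_pos: [530.0, 67.9, 29.0]
ee_rot: [-179.8, 0.0, 90.8]
force: [-0.8, -0.5, -0.6]
gripper_width: 50.4
gripper_force: 0.0
```

step_arm(plan=[0,0,0,0,0,0,0,0,0,0,0,0,0,0,0,0,0,0,0,0,0,0,0,0,0,0,0,0,0,0], hand=0, newtons=30)

```text
time_s: 5.9
ee_pos: [531.9, 68.1, 32.0]
ee_rot: [179.9, -0.0, 91.0]
force: [-0.0, -0.5, -0.9]
gripper_width: 19.2
gripper_force: 0.0
```

step_arm(plan=[0,0,0,0,0,0,0,0,0,0,0,0,0,0,0,0,0,0])

```text
time_s: 6.15
ee_pos: [531.8, 68.0, 31.7]
ee_rot: [179.9, 0.0, 91.0]
force: [0.2, 0.3, 4.9]
gripper_width: 10.0
gripper_force: 30.0
```

step_arm(plan=[0,0,-0.5,0,0,0,0,0,-2.0,0,0,0,0,0,-3.0,0,0,0,0,0,-3.0,0,0,0,0,0,-2.5,0,0,0])

```text
time_s: 6.57
ee_pos: [530.8, 67.9, 142.4]
ee_rot: [-180.0, 0.0, 91.0]
force: [0.1, 0.4, -3.2]
gripper_width: 9.9
gripper_force: 30.0
```

step_arm(plan=[2.0,0.15,0,0,0,0,2.9,0.17,0,0,0,0,2.9,0.17,0,0,0,0,2.9,0.17,0,0,0,0,2.9,0.17,0,0,0,0])

```text
time_s: 6.98
ee_pos: [536.4, 205.1, 140.6]
ee_rot: [-179.9, 0.0, 90.9]
force: [1.6, 0.3, -2.4]
gripper_width: 9.6
gripper_force: 30.0
```

step_arm(plan=[2.9,0.17,0,0,0,0,2.9,0.17,0,0,0,0,2.9,0.17,0,0,0,0,2.9,0.17,0,0,0,0,2.9,0.17,0,0,0,0])

```text
time_s: 7.4
ee_pos: [542.4, 350.3, 140.3]
ee_rot: [-179.9, 0.1, 91.0]
force: [0.3, -0.0, -1.6]
gripper_width: 9.9
gripper_force: 30.0
```

step_arm(plan=[1.1,0.0,0,0,0,0,0,0,0,0,0,-0.084,0,0,0,0,0,-0.084,0,0,0,0,0,0,0,0,0,0,0,0])

```text
time_s: 7.82
ee_pos: [542.6, 359.6, 140.5]
ee_rot: [-179.9, 0.0, 100.5]
force: [0.5, 0.4, -2.5]
gripper_width: 9.7
gripper_force: 30.0
```

```bash
python3 - <<'E'
from h import *
s=sensors.state();print(s['ee_pos'],s['ee_rot'],s['force'])
S=viewer.grab_frame('scene');T=viewer.grab_frame('top')
for n,f in(('S',S),('T',T)):
    for w in('cover_handle','home','slot','stud_head'):
        g=viewer.pinpoint(w,f);print(n,w,[(z['location'],z['score']) for z in g[:2]])
goto(543.5,360.6,142,100.6)
a=cv2.resize(S['img'][160:350,100:320],(440,380),interpolation=cv2.INTER_CUBIC)
b=cv2.resize(T['img'][170:310,160:280],(360,420),interpolation=cv2.INTER_CUBIC)
c=np.zeros((420,800,3),np.uint8);c[:380,:440]=a;c[:,440:]=b
save({'img':c},'z4.png')
E
```

```text
[542.59405907 359.62818166 140.46278489] [-1.79923111e+02  4.79951326e-02  1.00464813e+02] [ 0.52294823  0.37316433 -2.4665729 ]
S cover_handle [([205.9, 217.0], 0.67), ([231.7, 271.0], 0.41)]
S home []
S slot [([232.4, 270.6], 0.96)]
S stud_head [([232.8, 225.5], 0.86)]
T cover_handle []
T home []
T slot []
T stud_head []
from [543.  360.2 141. ] 100.58 world d [0.5 0.4 1. ] dyaw 0.02
 tool cm at start yaw [ 0.035  0.054 -0.102]  then wz -0.0004
 tool cm at end yaw [ 0.035  0.054 -0.102]
```

View pics/z4.png

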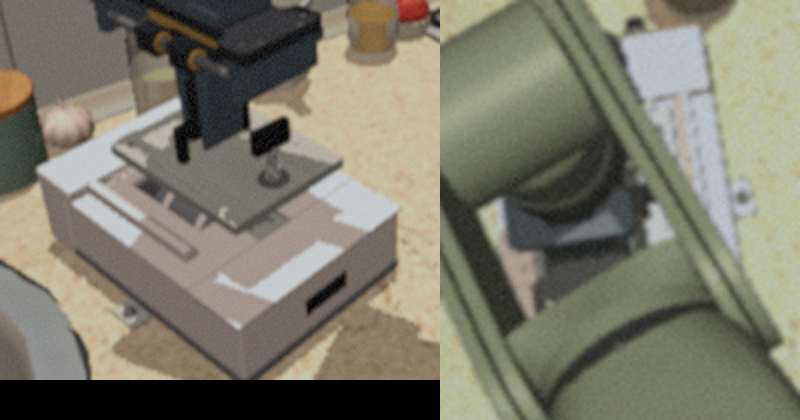

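The scene shows the cover held level above the unit, with its front corners at crop (237,228) and (342,160) and rear-left corner at (113,147). I'll compare it with the unit in the same view.

```bash
python3 - <<'E'
from h import *
S=viewer.grab_frame('scene');s=sensors.state();e=s['ee_pos'];print(e)
px=lambda u,v:np.array([100+u/2,160+v/2])
z0=e[2]-31.7
o=[((-75,55,10),px(237,224)),((-75,-55,10),px(342,159)),((75,55,10),px(113,145))]
o=[(S,(p[0],p[1],p[2]+z0),q) for p,q in o]
x,r=fit(o,[532,358,.185]);c,sn=np.cos(x[2]),np.sin(x[2])
print('cover',x.round(3),r.round(1).tolist(),'handle',x[0]+12*c,x[1]+12*sn)
q=[((-127,87,70),px(246,327)),((-127,-87,70),px(398,210)),((127,87,80),px(40,170))]
q=[(S,p,v) for p,v in q]+[(S,(-55,0,70),np.array([232.3,270.6]))]
x,r=fit(q,[545,361,.185]);print('unit',x.round(3),r.round(1).tolist())
print(proj(S,[491.3,350.9,70]))
E
```

```text
[543.00515444 360.16015248 140.93852047]
cover [5.27289e+02 3.55851e+02 1.78000e-01] [[-0.2, 1.4], [1.8, -0.9], [-0.9, -0.9]] handle 539.0985210736568 357.9803371227756
unit [5.42788e+02 3.58815e+02 1.94000e-01] [[-0.6, 1.3], [4.7, -1.9], [-1.3, -0.7], [0.4, -0.2]]
[[230.40367619 270.25076578]]
```

step_arm(plan=[0.03,0.04,1.0,0,0,0,0,0,1.0,0,0,0,0,0,0.8,0,0,0,0,0,0.4,0,0,0,0,0,0.2,0,0,0])

```text
time_s: 8.78
ee_pos: [542.6, 360.2, 105.1]
ee_rot: [-179.9, 0.1, 100.6]
force: [0.8, -0.5, -2.6]
gripper_width: 9.8
gripper_force: 30.0
```

step_arm(plan=[0,0,0.1,0,0,0,0,0,0.1,0,0,0,0,0,0.1,0,0,0,0,0,0,0,0,0])

```text
time_s: 9.12
ee_pos: [543.5, 360.7, 104.1]
ee_rot: [180.0, -0.0, 100.6]
force: [0.2, 0.9, -2.5]
gripper_width: 10.0
gripper_force: 30.0
```

step_arm(plan=[0,0,0.1,0,0,0,0,0,0.1,0,0,0,0,0,0,0,0,0])

```text
time_s: 9.37
ee_pos: [543.3, 360.6, 101.9]
ee_rot: [-180.0, 0.0, 100.6]
force: [-0.2, 0.7, -3.1]
gripper_width: 9.5
gripper_force: 30.0
```

step_arm(plan=[0,0,0.06,0,0,0,0,0,0,0,0,0,0,0,0,0,0,0])

```text
time_s: 9.62
ee_pos: [543.4, 360.6, 101.7]
ee_rot: [180.0, -0.0, 100.6]
force: [-0.7, -0.7, 0.4]
gripper_width: 10.0
gripper_force: 30.0
```

step_arm(plan=[0,0,0.06,0,0,0,0,0,0,0,0,0,0,0,0,0,0,0])

```text
time_s: 9.87
ee_pos: [543.4, 360.6, 101.7]
ee_rot: [180.0, -0.0, 100.6]
force: [-2.8, -1.4, 5.7]
gripper_width: 9.6
gripper_force: 30.0
```

```bash
python3 - <<'E'
from h import *
s=sensors.state();print(s['ee_pos'],s['force'],s['torque'])
E
```

```text
[543.37816133 360.61710021 101.70155848] [-2.75704557 -1.43122572  5.66016458] [-0.2798965   0.20863649  0.00251269]
```

step_arm(plan=[0,0.1,-0.03,0,0,0,0,0.15,0,0,0,0,0,0.15,0,0,0,0,0,0.15,0,0,0,0,0,0.15,0,0,0,0])

```text
time_s: 10.28
ee_pos: [550.1, 362.2, 101.7]
ee_rot: [-180.0, -0.0, 100.6]
force: [-3.2, 0.3, 5.6]
gripper_width: 9.4
gripper_force: 30.0
```

step_arm(plan=[0,0.1,0,0,0,0,0,0.1,0,0,0,0,0,0,0,0,0,0])

```text
time_s: 10.53
ee_pos: [552.3, 362.6, 101.7]
ee_rot: [180.0, -0.0, 100.6]
force: [-3.5, -0.3, 7.0]
gripper_width: 9.5
gripper_force: 30.0
```

step_arm(plan=[0,0.06,0,0,0,0,0,0.06,0,0,0,0,0,0,0,0,0,0])

```text
time_s: 10.78
ee_pos: [553.3, 362.8, 101.7]
ee_rot: [180.0, -0.0, 100.6]
force: [-3.0, -0.3, 6.4]
gripper_width: 9.7
gripper_force: 30.0
```

step_arm(plan=[0,0.06,0,0,0,0,0,0.06,0,0,0,0,0,0,0,0,0,0])

```text
time_s: 11.03
ee_pos: [554.5, 363.0, 101.7]
ee_rot: [180.0, -0.0, 100.6]
force: [-4.0, -1.2, 6.1]
gripper_width: 10.0
gripper_force: 30.0
```

step_arm(plan=[0,0.06,0,0,0,0,0,0.04,0,0,0,0,0,0,0,0,0,0])

```text
time_s: 11.28
ee_pos: [555.4, 363.2, 101.7]
ee_rot: [180.0, -0.0, 100.6]
force: [-3.2, -1.2, 5.4]
gripper_width: 10.1
gripper_force: 30.0
```

step_arm(plan=[0,0.05,0,0,0,0,0,0,0,0,0,0,0,0,0,0,0,0])

```text
time_s: 11.53
ee_pos: [555.9, 363.3, 101.7]
ee_rot: [180.0, -0.0, 100.6]
force: [-2.4, -0.0, 6.6]
gripper_width: 9.7
gripper_force: 30.0
```

step_arm(plan=[0,0.06,0,0,0,0,0,0,0,0,0,0,0,0,0,0,0,0])

```text
time_s: 11.78
ee_pos: [556.5, 363.4, 101.7]
ee_rot: [180.0, -0.0, 100.6]
force: [-2.7, -0.4, 5.4]
gripper_width: 10.0
gripper_force: 30.0
```

step_arm(plan=[0,0.06,0,0,0,0,0,0,0,0,0,0,0,0,0,0,0,0])

```text
time_s: 12.03
ee_pos: [557.1, 363.6, 101.7]
ee_rot: [180.0, -0.0, 100.6]
force: [-2.4, 0.0, 5.6]
gripper_width: 9.7
gripper_force: 30.0
```

step_arm(plan=[0,0.06,0,0,0,0,0,0,0,0,0,0,0,0,0,0,0,0])

```text
time_s: 12.28
ee_pos: [557.7, 363.7, 101.7]
ee_rot: [180.0, -0.0, 100.6]
force: [-2.4, -0.1, 6.1]
gripper_width: 9.9
gripper_force: 30.0
```

step_arm(plan=[0,0.06,0,0,0,0,0,0,0,0,0,0,0,0,0,0,0,0])

```text
time_s: 12.53
ee_pos: [558.3, 363.8, 101.7]
ee_rot: [180.0, -0.0, 100.6]
force: [-4.1, 0.2, 6.7]
gripper_width: 10.0
gripper_force: 30.0
```

step_arm(plan=[0,0.05,0,0,0,0,0,0,0,0,0,0,0,0,0,0,0,0])

```text
time_s: 12.78
ee_pos: [558.8, 363.9, 101.7]
ee_rot: [180.0, -0.0, 100.6]
force: [-3.7, -0.8, 6.3]
gripper_width: 9.7
gripper_force: 30.0
```

step_arm(plan=[0,0.05,0,0,0,0,0,0,0,0,0,0,0,0,0,0,0,0])

```text
time_s: 13.03
ee_pos: [559.3, 363.9, 101.7]
ee_rot: [180.0, -0.0, 100.6]
force: [-3.9, 0.1, 6.6]
gripper_width: 9.5
gripper_force: 30.0
```

step_arm(plan=[0,0.05,0,0,0,0,0,0,0,0,0,0,0,0,0,0,0,0])

```text
time_s: 13.28
ee_pos: [559.4, 364.0, 101.7]
ee_rot: [-180.0, -0.0, 100.6]
force: [-4.4, -1.3, 5.8]
gripper_width: 9.6
gripper_force: 30.0
```

step_arm(plan=[0,0.05,0,0,0,0,0,0,0,0,0,0,0,0,0,0,0,0])

```text
time_s: 13.53
ee_pos: [559.4, 364.0, 101.7]
ee_rot: [-179.9, -0.0, 100.6]
force: [-5.6, -1.4, 7.5]
gripper_width: 10.2
gripper_force: 30.0
```

step_arm(plan=[0,0.05,0,0,0,0,0,0,0,0,0,0,0,0,0,0,0,0])

```text
time_s: 13.78
ee_pos: [559.4, 363.9, 101.7]
ee_rot: [-179.8, -0.0, 100.6]
force: [-6.3, -1.7, 7.2]
gripper_width: 9.8
gripper_force: 30.0
```

step_arm(plan=[0,0.1,0,0,0,0,0,0,0,0,0,0,0,0,0,0,0,0])

```text
time_s: 14.03
ee_pos: [559.5, 363.9, 101.7]
ee_rot: [-179.7, 0.0, 100.6]
force: [-8.4, -1.6, 8.3]
gripper_width: 9.6
gripper_force: 30.0
```

step_arm(plan=[0,-0.12,0,0,0,0,0,-0.05,-0.03,0,0,0,0,0,0,0,0,0])

```text
time_s: 14.28
ee_pos: [559.5, 363.8, 101.7]
ee_rot: [-179.9, -0.0, 100.6]
force: [-5.0, -0.7, 6.0]
gripper_width: 9.9
gripper_force: 30.0
```

step_arm(plan=[0,0,0,0,0,0,0,0,0,0,0,0,0,0,0,0,0,0,0,0,0,0,0,0], hand=4)

```text
time_s: 14.62
ee_pos: [560.6, 363.7, 100.8]
ee_rot: [180.0, 0.0, 100.6]
force: [0.3, -0.4, -1.1]
gripper_width: 33.9
gripper_force: 0.0
```

step_arm(plan=[0,0,-1.0,0,0,0,0,0,-2.5,0,0,0,0,0,-2.5,0,0,0,0,-2.0,0,0,0,0,0,-2.4,0,0,0,0])

```text
time_s: 15.03
ee_pos: [518.9, 356.5, 163.8]
ee_rot: [179.7, -0.1, 100.5]
force: [0.1, -0.5, -0.7]
gripper_width: 39.8
gripper_force: 0.0
```

step_arm(plan=[0,-2.41,0,0,0,0,0,0,0,0,0,0,0,0,0,0,0,0])

```text
time_s: 15.28
ee_pos: [492.9, 351.3, 162.4]
ee_rot: [179.9, -0.0, 100.6]
force: [0.8, 1.6, 0.4]
gripper_width: 40.0
gripper_force: 0.0
```

```bash
python3 - <<'E'
from h import *
S=viewer.grab_frame('scene')
s=sensors.state();print(s['ee_pos'],s['ee_rot'],s['force'])
for w in('cover_handle','stud_head','stud'):
    g=viewer.pinpoint(w,S);print(w,[(z['location'],z['score']) for z in g[:2]])
a=10.6*np.pi/180;c,sn=np.cos(a),np.sin(a)
print('pred handle',proj(S,[559.5,363.9,105]),'head',proj(S,[559.5-67*c,363.9-67*sn,122]))
save({'img':cv2.resize(S['img'][170:350,100:320],(792,648),interpolation=cv2.INTER_CUBIC)[:600]},'z5.png')
E
```

```text
[493.87353876 351.59323266 162.27533931] [ 1.79869870e+02 -3.37511866e-02  1.00617032e+02] [ 1.46579261 -0.12901729  1.14241434]
cover_handle [([200.6, 234.8], 0.73)]
stud_head [([224.9, 243.4], 0.79)]
stud [([230.9, 267.3], 0.78)]
pred handle [[199.65273241 234.84295189]] head [[227.03593729 242.82497046]]
```

View pics/z5.png

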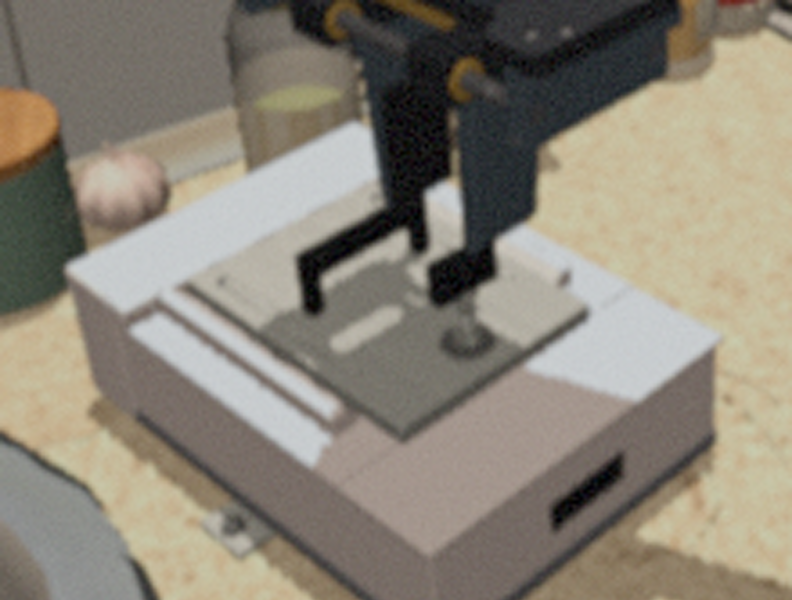

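The cover sits flush against the lip (lip edge around crop (190,285)-(385,190)), and the wing at (460,275) is in line with the handle. I'll go down over the wing and grip it.

step_arm(plan=[0,0,1.5,0,0,0,0,0,1.2,0,0,0,0,0,0.8,0,0,0,0,0,0.5,0,0,0,0,0,0.28,0,0,0])

```text
time_s: 15.9
ee_pos: [493.4, 351.1, 117.6]
ee_rot: [-179.9, 0.0, 100.6]
force: [-0.2, 0.8, 0.2]
gripper_width: 39.8
gripper_force: 0.0
```

step_arm(plan=[0,0,0,0,0,0,0,0,0,0,0,0,0,0,0,0,0,0])

```text
time_s: 16.15
ee_pos: [493.7, 351.4, 119.1]
ee_rot: [179.9, -0.0, 100.6]
force: [-0.1, -0.3, 0.4]
gripper_width: 40.2
gripper_force: 0.0
```

step_arm(plan=[0,0,0,0,0,0,0,0,0,0,0,0,0,0,0,0,0,0,0,0,0,0,0,0,0,0,0,0,0,0], hand=0, newtons=10)

```text
time_s: 16.57
ee_pos: [493.3, 351.3, 118.7]
ee_rot: [180.0, -0.0, 100.6]
force: [0.0, -0.0, 1.9]
gripper_width: 10.5
gripper_force: 10.0
```

step_arm(plan=[0,0,0,0,0,0,0,0,0,0,0,0,0,0,0,0,0,0,0,0,0,0,0,0,0,0,0,0,0,0])

```text
time_s: 16.98
ee_pos: [493.3, 351.2, 118.7]
ee_rot: [180.0, -0.0, 100.6]
force: [-0.7, 0.2, 1.2]
gripper_width: 10.8
gripper_force: 9.9
```

```bash
python3 - <<'E'
from h import *
s=sensors.state();print(s['ee_pos'],s['ee_rot'],s['force'],s['torque'],s['gripper_width'])
u=axes(100.6);print('rel handle home in unit x,-y..',u@(s['ee_pos']-np.array([559.5,363.9,101.7])))
E
```

```text
[493.30024509 351.2473672  118.66330415] [ 1.79982855e+02 -6.66106798e-04  1.00595490e+02] [-0.71770758  0.24540284  1.23506824] [-0.03686741 -0.10915017 -0.04672779] 10.837911372125843
rel handle home in unit x,-y.. [ -0.25918572 -67.3975481  -16.96330415]
```

step_arm(plan=[0,0,0,0,0,0,0,0,0,0,0,0,0,0,0,0,0,0], newtons=45)

```text
time_s: 17.23
ee_pos: [493.3, 351.3, 118.7]
ee_rot: [180.0, -0.0, 100.6]
force: [0.2, -0.1, 1.5]
gripper_width: 8.6
gripper_force: 45.0
```

```bash
python3 - <<'E'
from h import *
s=sensors.state();print(s['ee_pos'],s['ee_rot'],s['force'],s['torque'],s['gripper_width'])
u=axes(100.6);print('rel handle home in unit x,-y..',u@(s['ee_pos']-np.array([559.5,363.9,101.7])))
S=viewer.grab_frame('scene')
save({'img':cv2.resize(S['img'][190:310,120:300],(792,528),interpolation=cv2.INTER_CUBIC)},'z6.png')
E
```

```text
[493.33067771 351.26721341 118.66586934] [ 1.79979763e+02 -2.71828479e-03  1.00598607e+02] [ 0.23760415 -0.1171742   1.54280487] [-0.06737647 -0.05458724 -0.05952495] 8.635816345395842
rel handle home in unit x,-y.. [ -0.24527629 -67.36398406 -16.96586934]
```

View pics/z6.png

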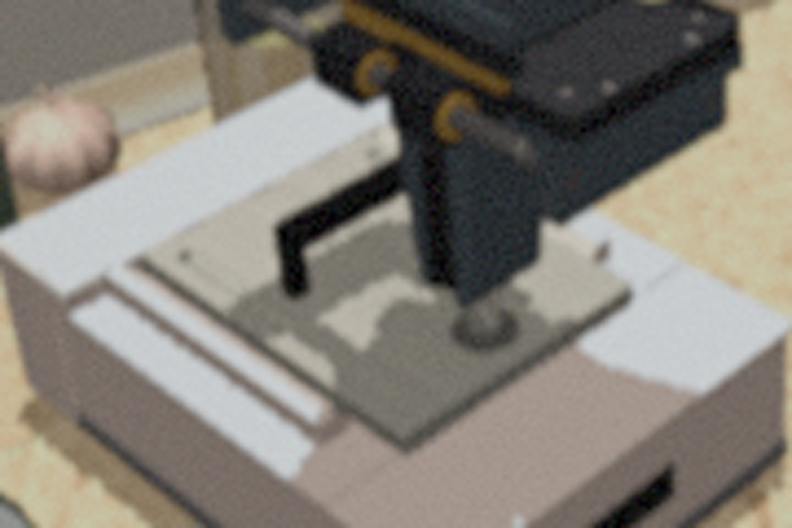

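The gripper is squarely on the wing (opening 8.6 mm) and the cover is still home. Now I'll press down slowly.

step_arm(plan=[0,0,0.05,0,0,0,0,0,0.05,0,0,0,0,0,0.05,0,0,0,0,0,0.05,0,0,0,0,0,0.03,0,0,0])

```text
time_s: 17.7
ee_pos: [493.3, 351.3, 116.4]
ee_rot: [180.0, -0.0, 100.6]
force: [-0.2, 0.1, 4.1]
gripper_width: 9.0
gripper_force: 45.0
```

step_arm(plan=[0,0,0.04,0,0,0,0,0,0.04,0,0,0,0,0,0.04,0,0,0,0,0,0.04,0,0,0,0,0,0.04,0,0,0])

```text
time_s: 18.12
ee_pos: [493.3, 351.3, 114.4]
ee_rot: [180.0, -0.0, 100.6]
force: [-0.3, -1.1, 5.9]
gripper_width: 8.9
gripper_force: 45.0
```

step_arm(plan=[0,0,0.04,0,0,0,0,0,0.04,0,0,0,0,0,0.04,0,0,0,0,0,0.04,0,0,0,0,0,0.04,0,0,0])

```text
time_s: 18.53
ee_pos: [493.3, 351.3, 112.5]
ee_rot: [180.0, -0.0, 100.6]
force: [-0.2, -0.4, 6.3]
gripper_width: 8.6
gripper_force: 45.0
```

step_arm(plan=[0,0,0.04,0,0,0,0,0,0.04,0,0,0,0,0,0.04,0,0,0,0,0,0.04,0,0,0,0,0,0.04,0,0,0])

```text
time_s: 18.95
ee_pos: [493.3, 351.3, 110.7]
ee_rot: [180.0, -0.0, 100.6]
force: [-0.8, -1.4, 7.1]
gripper_width: 8.9
gripper_force: 45.0
```

step_arm(plan=[0,0,0.04,0,0,0,0,0,0.04,0,0,0,0,0,0.04,0,0,0,0,0,0.04,0,0,0,0,0,0.02,0,0,0])

```text
time_s: 19.37
ee_pos: [493.3, 351.3, 109.0]
ee_rot: [180.0, -0.0, 100.6]
force: [-1.2, -1.0, 7.1]
gripper_width: 8.7
gripper_force: 45.0
```

step_arm(plan=[0,0,0.03,0,0,0,0,0,0.03,0,0,0,0,0,0.03,0,0,0,0,0,0.03,0,0,0,0,0,0,0,0,0])

```text
time_s: 19.78
ee_pos: [493.3, 351.3, 107.9]
ee_rot: [180.0, -0.0, 100.6]
force: [-0.6, -1.5, 8.0]
gripper_width: 9.1
gripper_force: 45.0
```

step_arm(plan=[0,0,0.03,0,0,0,0,0,0.03,0,0,0,0,0,0.03,0,0,0,0,0,0.03,0,0,0,0,0,0,0,0,0])

```text
time_s: 20.2
ee_pos: [493.3, 351.3, 106.7]
ee_rot: [180.0, -0.0, 100.6]
force: [-1.5, -1.6, 8.2]
gripper_width: 8.9
gripper_force: 45.0
```

step_arm(plan=[0,0,0.03,0,0,0,0,0,0.03,0,0,0,0,0,0.03,0,0,0,0,0,0.03,0,0,0,0,0,0,0,0,0])

```text
time_s: 20.62
ee_pos: [493.3, 351.3, 105.6]
ee_rot: [180.0, -0.0, 100.6]
force: [-1.0, -0.6, 9.3]
gripper_width: 8.8
gripper_force: 45.0
```

step_arm(plan=[0,0,0.03,0,0,0,0,0,0.03,0,0,0,0,0,0.03,0,0,0,0,0,0.03,0,0,0,0,0,0,0,0,0])

```text
time_s: 21.03
ee_pos: [493.3, 351.3, 104.6]
ee_rot: [180.0, -0.0, 100.6]
force: [-1.6, -1.6, 9.7]
gripper_width: 9.2
gripper_force: 45.0
```

step_arm(plan=[0,0,0.03,0,0,0,0,0,0.03,0,0,0,0,0,0.03,0,0,0,0,0,0.03,0,0,0,0,0,0,0,0,0])

```text
time_s: 21.45
ee_pos: [493.3, 351.3, 103.4]
ee_rot: [180.0, -0.0, 100.6]
force: [-1.7, -1.9, 9.4]
gripper_width: 9.2
gripper_force: 45.0
```

step_arm(plan=[0,0,0.03,0,0,0,0,0,0.03,0,0,0,0,0,0.03,0,0,0,0,0,0.03,0,0,0,0,0,0,0,0,0])

```text
time_s: 21.87
ee_pos: [493.3, 351.3, 102.7]
ee_rot: [179.9, -0.0, 100.6]
force: [-1.4, -1.6, 12.1]
gripper_width: 9.1
gripper_force: 45.0
```

step_arm(plan=[0,0,0.03,0,0,0,0,0,0,0,0,0,0,0,0,0,0,0])

```text
time_s: 22.12
ee_pos: [493.3, 351.3, 102.7]
ee_rot: [179.9, -0.0, 100.6]
force: [-2.2, -2.6, 14.0]
gripper_width: 9.0
gripper_force: 45.0
```

step_arm(plan=[0,0,0,0,0,0.08,0,0,0,0,0,0.08,0,0,0,0,0,0.08,0,0,0,0,0,0.08,0,0,0,0,0,0])

```text
time_s: 22.53
ee_pos: [493.2, 351.3, 102.7]
ee_rot: [180.0, -0.0, 82.1]
force: [-2.5, -2.7, 13.3]
gripper_width: 8.8
gripper_force: 45.0
```

step_arm(plan=[0,0,0,0,0,0.08,0,0,0,0,0,0.08,0,0,0,0,0,0.08,0,0,0,0,0,0.08,0,0,0,0,0,0.08])

```text
time_s: 22.95
ee_pos: [493.1, 351.3, 102.7]
ee_rot: [180.0, -0.0, 59.1]
force: [-3.2, -2.0, 13.6]
gripper_width: 8.7
gripper_force: 45.0
```

```bash
python3 - <<'E'
from h import *
s=sensors.state();print(s['ee_pos'],s['ee_rot'],s['force'],s['torque'],s['gripper_width'])
E
```

```text
[493.06891467 351.33494231 102.70175287] [ 1.79991343e+02 -3.95173790e-02  5.91312014e+01] [-3.21706389 -2.00816524 13.60172956] [-0.36195221  0.61537118  0.02519078] 8.748746600219825
```

step_arm(plan=[0,0,0,0,0,0.08,0,0,0,0,0,0.08,0,0,0,0,0,0.08,0,0,0,0,0,0.08,0,0,0,0,0,0.08])

```text
time_s: 23.37
ee_pos: [492.9, 351.4, 102.7]
ee_rot: [-180.0, -0.0, 36.2]
force: [-2.7, -1.9, 13.6]
gripper_width: 8.8
gripper_force: 45.0
```

step_arm(plan=[0,0,0,0,0,0.08,0,0,0,0,0,0.08,0,0,0,0,0,0.08,0,0,0,0,0,0.08,0,0,0,0,0,0.08])

```text
time_s: 23.78
ee_pos: [492.9, 351.5, 102.7]
ee_rot: [-179.9, -0.0, 13.3]
force: [-4.2, -0.6, 13.7]
gripper_width: 8.5
gripper_force: 45.0
```

step_arm(plan=[0,0,0,0,0,0.06,0,0,0,0,0,0,0,0,0,0,0,0])

```text
time_s: 24.03
ee_pos: [492.9, 351.6, 102.7]
ee_rot: [-179.9, -0.0, 10.1]
force: [-3.9, -1.1, 13.7]
gripper_width: 8.9
gripper_force: 45.0
```

```bash
python3 - <<'E'
from h import *
s=sensors.state();print(s['ee_pos'],s['ee_rot'],s['force'],s['torque'],s['gripper_width'])
E
```

```text
[492.87420524 351.58028898 102.72599661] [-1.79943460e+02 -1.74270869e-02  1.00542192e+01] [-3.9032674  -1.07226049 13.66054863] [-0.25997037  0.73989249 -0.03138779] 8.853865738449052
```

step_arm(plan=[0,0,-0.06,0,0,0,0,0,-0.06,0,0,0,0,0,-0.06,0,0,0,0,0,-0.06,0,0,0,0,0,0,0,0,0])

```text
time_s: 24.45
ee_pos: [492.9, 351.6, 104.3]
ee_rot: [-179.9, 0.0, 10.1]
force: [-2.3, -0.6, 10.0]
gripper_width: 8.9
gripper_force: 45.0
```

step_arm(plan=[0,0,-0.06,0,0,0,0,0,-0.06,0,0,0,0,0,-0.06,0,0,0,0,0,0,0,0,0])

```text
time_s: 24.78
ee_pos: [492.8, 351.6, 106.0]
ee_rot: [-180.0, 0.0, 10.1]
force: [-3.0, -0.6, 9.5]
gripper_width: 8.4
gripper_force: 45.0
```

step_arm(plan=[0,0,-0.05,0,0,0,0,0,-0.05,0,0,0,0,0,-0.03,0,0,0,0,0,0,0,0,0])

```text
time_s: 25.12
ee_pos: [492.8, 351.6, 107.2]
ee_rot: [-180.0, 0.0, 10.1]
force: [-2.3, -0.2, 8.2]
gripper_width: 8.9
gripper_force: 45.0
```

step_arm(plan=[0,0,-0.04,0,0,0,0,0,-0.03,0,0,0,0,0,0,0,0,0])

```text
time_s: 25.37
ee_pos: [492.8, 351.6, 107.3]
ee_rot: [-180.0, 0.0, 10.1]
force: [-2.1, 1.0, 6.9]
gripper_width: 8.6
gripper_force: 45.0
```

It's caught: the head holds at 11.4 mm down while my push drops off. I'll release and lift away.

step_arm(plan=[0,0,-0.05,0,0,0,0,0,0,0,0,0])

```text
time_s: 25.53
ee_pos: [492.8, 351.6, 107.4]
ee_rot: [-180.0, 0.0, 10.1]
force: [-1.3, 2.3, 2.7]
gripper_width: 8.5
gripper_force: 45.0
```

step_arm(plan=[0,0,0,0,0,0,0,0,0,0,0,0,0,0,0,0,0,0,0,0,0,0,0,0], hand=4)

```text
time_s: 25.87
ee_pos: [493.2, 350.8, 107.0]
ee_rot: [179.9, 0.0, 10.1]
force: [-1.1, -0.5, 0.2]
gripper_width: 32.7
gripper_force: 0.0
```

step_arm(plan=[0,0,-0.5,0,0,0,0,0,-1.5,0,0,0,0,0,-2.5,0,0,0,0,0,-3.0,0,0,0,0,0,-3.0,0,0,0])

```text
time_s: 26.28
ee_pos: [492.9, 350.8, 213.6]
ee_rot: [180.0, 0.1, 10.1]
force: [1.1, 1.0, -0.1]
gripper_width: 40.0
gripper_force: 0.0
```

step_arm(plan=[-2,0,-2,0,0,0,-2,0,-1,0,0,0,-1,0,0,0,0,0,0,0,0,0,0,0,0,0,0,0,0,0])

```text
time_s: 26.7
ee_pos: [443.8, 342.2, 242.0]
ee_rot: [180.0, 0.0, 10.1]
force: [0.1, -0.4, -0.2]
gripper_width: 40.1
gripper_force: 0.0
```

```bash
python3 - <<'E'
from h import *
S=viewer.grab_frame('scene')
s=sensors.state();print(s['time_s'],s['ee_pos'],s['force'],s['gripper_width'])
for w in('cover_handle','stud_head','stud'):
    g=viewer.pinpoint(w,S);print(w,[(z['location'],z['score']) for z in g[:2]])
a=10.6*np.pi/180;c,sn=np.cos(a),np.sin(a)
print('pred handle',proj(S,[559.5,363.9,105]),'head down 11.4',proj(S,[559.5-67*c,363.9-67*sn,110.6]))
save({'img':cv2.resize(S['img'][190:310,120:300],(792,528),interpolation=cv2.INTER_CUBIC)},'z7.png')
E
```

```text
26.75 [444.13204866 342.30682421 241.57496315] [ 0.8569086  -0.14385684  0.72955474] 39.88265859006149
cover_handle [([202.0, 238.1], 0.8)]
stud_head [([223.5, 246.9], 0.72)]
stud [([196.6, 233.2], 0.6)]
pred handle [[199.65273241 234.84295189]] head down 11.4 [[227.53439545 248.8922183 ]]
```

View pics/z7.png

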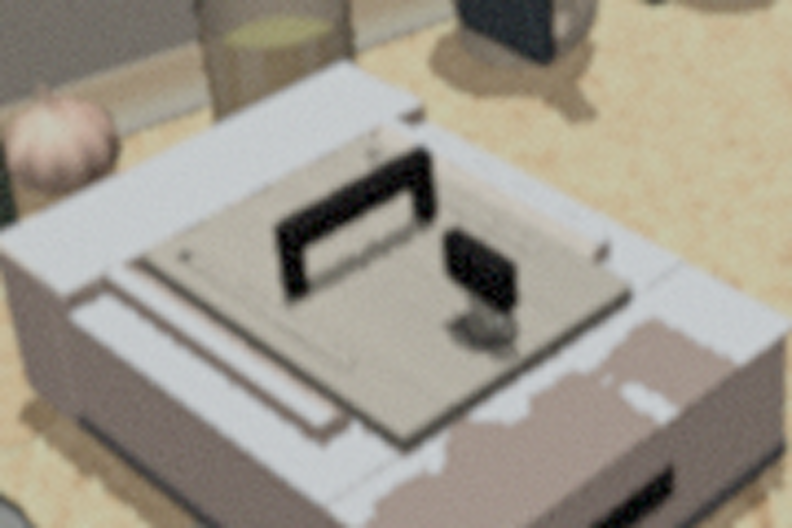

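The cover is flush at the lip, with its corners at the same crop pixels as before pressing: (146,262), (405,445) and (630,293). The wing lies along the unit's x at (480,270), down and released. I'm handing in.

```bash
python3 -c "
from h import *
print(env.job_done())"
```

```text
the job is handed in; nothing more can be done
None
```

I handed the job in at about 27 s of the 67 s allowed; the hand-in returned no verdict. The cover is home under the rear lip, and the stud is pushed down, turned a quarter (about 1.58 rad) and caught about 11.4 mm down. The mug, honey jar and oil jar were not touched.

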